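# Start up the pastry warmer

## Robot

A 7-joint arm with a two-finger parallel gripper is mounted at the origin on the work surface. World frame = base frame: x ahead of the robot, y to its left, z up, the work surface at z = 0. Lengths are in m, angles in rad, forces in N, time in s.
With the tool pointing down it reaches from about 0.4 to 0.85 m from the base axis. Payload 10.4 kg.
Tool frame: the origin (TCP) lies between the finger pads; the fingertips stand 11 mm ahead of it and the grasp point (between the pads) lies 8 mm behind it (tip_reach is the distance from the TCP to the fingertips, in m); z points along the fingers, y is the line along which they close (so a half turn about z gives the same grasp; the last joint's range is limited). The gripper opens to 85 mm and grips with 20 to 120 N. Pads are 22 mm wide; open, the fingers measure 114 mm over their backs; the gripper's body (76 mm by 85 mm) begins 54 mm behind the grasp point. The pads swing forward as they close: fully open they stand 13 mm farther back than shut.
Start: joints at [-1.22, 0.332, -0.065, 1.46, 0.022, 1.35, -0.088], TCP at [0.228, 0.582, 0.242] pointing down, gripper open.
Joint ranges: [-2.6, 2.6], [-0.5, 2.12], [-1.47, 1.34], [0.16, 2.42], [-1.27, 4.41], [0.06, 2.06], [-2.6, 2.6]. Speed limits (rad/s): [2.22, 2.22, 2.79, 2.79, 3.14, 3.14, 3.14].

## Interface

Orientations are given as a unit quaternion [x, y, z, w].
In Python, from workcell import * gives the robot as it stands.
- The arm moves only by the shell command python3 -m inch 'ROWS' [OPENING] [FORCE]. ROWS is JSON, a list of rows, each an object with "slide": the shift along the world's x, y, z in m, a list of three; "yaw": the turn about the world's z in rad. A call has 1 to 20 rows; each row is the pose to reach, as a shift and turn from the pose commanded when the call began; what a row does not reach only later rows make up. A row lasts 1/12 s, in which the tool goes at most 41.7 mm and 7.16 degrees, less where a joint would pass 70% of its speed; a pose out of reach is approached as far as the arm can. A call with a gripper value outside its range is refused whole. OPENING is the closure in counts, from 0 (fully open) to 255 (shut), set as the call begins (- or left out, the last holds). The fingers move at their own pace and stop on an object; FORCE is the grip in N (left out, the last holds). Time passes only in rows, so rows that repeat a pose let the fingers close. It gives the time, the measured TCP pose, the force, the opening and the grip force at its end, in the units of the state.
- get_obs(): the state, without advancing time (a new reading comes with each control period).
- camera(name): name is "scene" or "top"; returns a dict with "frame" (400x640x3 uint8, red, green, blue), "fx", "fy", "cx", "cy" (pixels), "extrinsics" (4x4, takes a point from world to camera coordinates). Camera axes: x right, y down, z forward; pixel columns grow to the right and rows downward; lengths in m; the calibration is good to about 2 mm. A picture is of the moment at which its call begins. There is no depth.
- hand_in(): hands the job in; it is judged then, once.
The state is a dict: "clock": time; "joint_pos": joint angles; "joint_velocities": joint speeds; "tau": joint torques, N m; "position": TCP position; "ee_rot": TCP orientation; "ft_force": force on the tool from outside, world axes, zero at the start; "torque": the same for the moment, N m; "grip_width": opening from 0.0 (shut) to 1.0 (fully open); "grasp_force": force on a finger pad.
Only numpy, scipy, OpenCV 4.12 (cv2) and the standard library are available. Lean on these libraries where they do the work, as an engineer would, in place of code of your own. Each camera call takes 0.05 s, during which the arm holds its last target. There are 200 camera calls.

## Task

Start the pastry warmer: first switch on the mains by pushing down the raised end of the rocker on the small separate box, then press the round key on the control panel fully home, and last press the long bar key fully home. Leave the square key, the jar, the mug and the bun alone; nothing is to be picked up.

Things in the scene. Friction and masses are not known exactly. Their poses are not given: they have to be found in the camera images.
- mains_box: fixed black switch box, 100 (x) x 70 (y) x 32 high mm, lying on the counter to the left of the panel; origin at the centre of its underside. It carries one white rocker that tips about the box's y axis, pivot 40 mm above the counter.
- mains (a joint): angle of the rocker, rad: 0 = off (end on the box's +x side raised, the -x end down), 0.5 = on (hard stop, +x end down). It has no spring, stays where it is left, and turns against about 0.05 N m of friction. It may start up to 0.04 over.
- mains_press (a point): point to press: on the top face of the rocker's raised end (a white slab 56 x 30 x 12 mm, long along the box's x), 20 mm from the pivot and 8 mm from the end. With the rocker off it is about 51 mm above the counter, and it goes down about 10 mm as the rocker tips to on; the rocker never reaches the box's top under its end. x, y axes are those of the box (as built, off).
- panel: fixed steel control panel, 100 (x) x 230 (y) x 34 high mm; origin at the centre of its underside. On it, in a row along its y, 66 mm apart, sit three white keys in any order, each on a black plate 66 x 54 x 4 mm (top of plates 38 mm above the counter). Key tops are 52 mm above the counter when up, 44 mm when home, so they stay 6 mm proud of the plates.
- round_key (a joint): how far the round key (disc 30 mm across) is pressed, m: 0 = fully up, 0.008 = fully home (hard stop). It moves straight down, about 3 N of steady friction and no spring, so it latches: it stays where it is left. It may start up to 0.001 down.
- round_key_top (a point): centre of the top face of the round key (disc 30 mm across); moves down with the key. x, y axes are those of the panel.
- bar_key (a joint): how far the bar key (50 mm along the panel's x, 16 mm wide) is pressed, m: 0 = fully up, 0.008 = fully home (hard stop). It moves straight down, about 3 N of steady friction and no spring, so it latches: it stays where it is left. It may start up to 0.001 down.
- bar_key_top (a point): centre of the top face of the bar key (50 mm along the panel's x, 16 mm wide); moves down with the key. x, y axes are those of the panel.
- square_key (a joint): how far the square key (26 x 26 mm) is pressed, m: 0 = fully up, 0.008 = fully home (hard stop). It moves straight down, about 3 N of steady friction and no spring, so it latches: it stays where it is left. It may start up to 0.001 down.
- square_key_top (a point): centre of the top face of the square key (26 x 26 mm); moves down with the key. x, y axes are those of the panel.
- jar: loose glass jar with a steel cap, 60 mm across, 75 mm high, standing beside the panel at its -y end (right, seen from the robot); origin at the centre of its underside
- mug: loose white mug, 72 mm across, 78 mm high, with a handle, standing beside the mains box on its +y side (left, seen from the robot); origin at the centre of its underside
- bun: loose brown bun, 76 mm across, 42 mm high, in front of the panel; origin at the centre of its underside

How it is judged:
On the way, in this order (a step that is already met when the one before it is completed fails the run):
1. the mains rocker is on (value of joint mains above 0.42 rad), for 0.1 s.
2. the round key is home (value of joint round_key above 0.0062 m), for 0.1 s.
3. the bar key is home (value of joint bar_key above 0.0062 m), for 0.1 s.
At the end, for the whole second after the job is handed in: The rocker is over to on (more than 0.42 of 0.5 rad), the round and bar keys are home (more than 6.2 of 8 mm down), the square key is still up (less than 3 mm down), and jar, mug and bun stand within 20 mm of where they were, upright (value of joint mains above 0.42 rad and value of joint each of round_key, bar_key above 0.0062 m and value of joint square_key below 0.003 m and not (distance of jar from where it was at the start of the episode above 0.02 m or angle between jar's own z axis and vertical above 0.35 rad) and not (distance of mug from where it was at the start of the episode above 0.02 m or angle between mug's own z axis and vertical above 0.35 rad) and not (distance of bun from where it was at the start of the episode above 0.02 m or angle between bun's own z axis and vertical above 0.35 rad)); the robot touches nothing.
It fails at once if the round key is pressed before the mains is on (value of joint round_key above 0.003 m and value of joint mains below 0.4 rad).
It fails at once if the bar key is pressed before the round key is home (value of joint bar_key above 0.003 m and value of joint round_key below 0.006 m).
It fails at once if the square key is pressed (value of joint square_key above 0.003 m).
It fails at once if the jar, mug or bun is lifted, shoved more than 20 mm or tipped ((distance of jar from where it was at the start of the episode above 0.02 m or angle between jar's own z axis and vertical above 0.35 rad) or (distance of mug from where it was at the start of the episode above 0.02 m or angle between mug's own z axis and vertical above 0.35 rad) or (distance of bun from where it was at the start of the episode above 0.02 m or angle between bun's own z axis and vertical above 0.35 rad)).
It also fails if it takes over 40 s, if anything falls off the work surface, if the arm or the gripper's body presses on something with over 40 N, if the wrist force passes 120 N, or if a joint passes its speed limit or range.

## Working session

There is one attempt and no reset: what is moved stays moved. The work goes in short steps, Python scripts to look and compute and a shell command to move; the robot and the scene stay as the last step left them, time stands still between calls to the robot, and variables do not carry over. Pictures are saved under pics/ and viewed, at most 10 in all, crops included, and the job is handed in when it is done.

```bash
mkdir -p pics; python3 - <<'E'
from workcell import *
import cv2
for n in ("scene","top"):
    c=camera(n); cv2.imwrite(f"pics/{n}0.png",c["frame"][:,:,::-1]); print(n,c["fx"],c["fy"],c["cx"],c["cy"],c["extrinsics"])
o=get_obs(); print(o)
E
```

```text
scene 412.47539962009046 412.47539962009046 321.4635129329044 202.69983743376554 [[ 0.74464272  0.66746155 -0.00151726 -0.37271723]
 [ 0.36384967 -0.40782666 -0.83743109 -0.11709171]
 [-0.55957183  0.62303491 -0.54654082  1.3225191 ]
 [ 0.          0.          0.          1.        ]]
top 398.1965411819647 398.1965411819647 312.5056157612656 194.22612969776938 [[ 0.02629657 -0.99964293 -0.00474342 -0.02010672]
 [-0.99689724 -0.02587159 -0.07434084  0.52981912]
 [ 0.07419157  0.00668361 -0.99722161  1.09327563]
 [ 0.          0.          0.          1.        ]]
{'clock': 0.1, 'joint_pos': array([-1.21957421,  0.33278316, -0.06469342,  1.46087359,  0.02157055,
        1.34989021, -0.08851619]), 'joint_velocities': array([-3.08421907e-04, -1.75632135e-03,  3.79657808e-05, -1.40175333e-03,
        1.12689912e-03,  4.48525051e-04,  5.47697004e-04]), 'tau': array([ 1.39261785e-03, -6.26744199e+01,  4.90051950e-02, -3.92429566e+01,
        1.62599963e-02,  6.83051505e-03,  2.11766536e-05]), 'position': array([0.22811315, 0.58153357, 0.24160363]), 'ee_rot': array([ 1.85829190e-01,  9.82581862e-01, -6.21965540e-04, -1.01700541e-04]), 'ft_force': array([-1.01009252,  0.19146832,  0.01517248]), 'torque': array([-0.04044519, -0.05056701,  0.05555607]), 'grasp_force': 0.0, 'grip_width': 1.0028131360910029}
```

View pics/scene0.png

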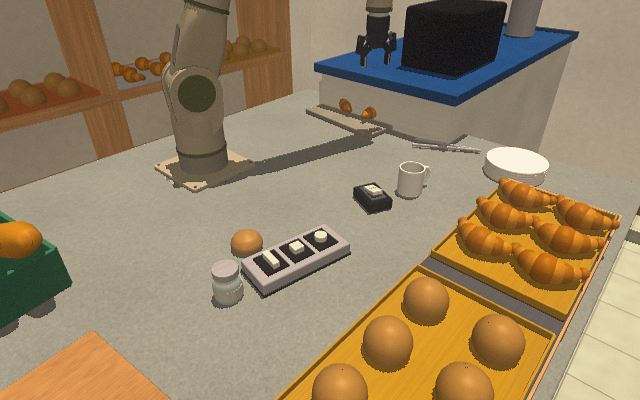

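View pics/top0.png

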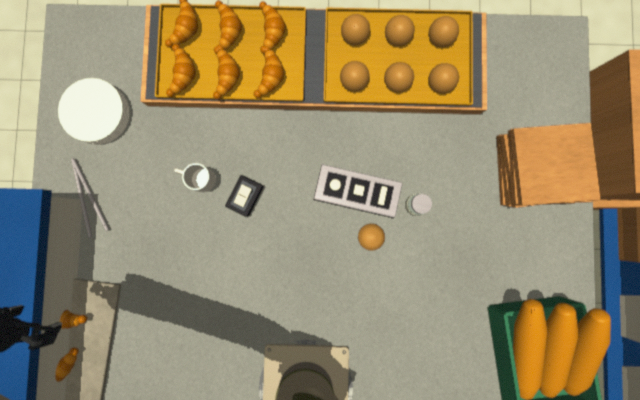

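The top view shows the round key near (335,185), square key (358,190), bar key (382,196) and rocker (243,195). I'll segment the white blobs next and view enlarged crops.

```bash
cat > h.py <<'E'
import numpy as np
def ray(c,u,v,z):
    E=c["extrinsics"];R=E[:3,:3];o=-R.T@E[:3,3]
    d=R.T@np.array([(u-c["cx"])/c["fx"],(v-c["cy"])/c["fy"],1]); return o+d*(z-o[2])/d[2]
def proj(c,p):
    q=c["extrinsics"][:3]@np.append(p,1); return q[0]/q[2]*c["fx"]+c["cx"],q[1]/q[2]*c["fy"]+c["cy"]
E
python3 - <<'E'
from workcell import *; from h import *
import cv2
c=camera("top"); f=c["frame"]
a=cv2.resize(f[165:225,220:320],None,fx=7,fy=7,interpolation=cv2.INTER_CUBIC)[:, :]
b=cv2.resize(f[160:220,310:410],None,fx=7,fy=7,interpolation=cv2.INTER_CUBIC)
s=camera("scene")["frame"]
cc=cv2.resize(s[180:300,230:400],None,fx=4,fy=4,interpolation=cv2.INTER_CUBIC)
cv2.imwrite("pics/c1.png",cv2.resize(np.vstack([a,b])[:,:,::-1],None,fx=.7,fy=.7)); cv2.imwrite("pics/c2.png",cc[:,:,::-1])
g=cv2.cvtColor(f,cv2.COLOR_RGB2HSV)
def blobs(mask,x0,x1,y0,y1,z,amin,amax):
    m=np.zeros_like(mask); m[y0:y1,x0:x1]=mask[y0:y1,x0:x1]
    k,l,st,ce=cv2.connectedComponentsWithStats(m.astype(np.uint8))
    for i in range(1,k):
        if amin<st[i,4]<amax:
            pts=np.argwhere(l==i)[:,::-1].astype(np.float32)
            W=np.array([ray(c,u,v,z)[:2] for u,v in pts],np.float32)
            print(st[i],ce[i].round(1),W.mean(0),cv2.minAreaRect(W))
gray=f.min(2)
for z,w in ((.052,(320,400,170,212)),(.045,(228,262,178,212))): 
    blobs(gray>205,w[0],w[1],w[2],w[3],z,20,1000)
print("dark");
for z,w in ((.038,(318,400,168,214)),(.032,(222,268,172,218))): blobs(f.max(2)<75,w[0],w[1],w[2],w[3],z,60,3000)
E
```

```text
[331 180   8   9  56] [334.7 184.4] [ 0.55621207 -0.06601357] ((0.5571761727333069, -0.06551004201173782), (0.021863039582967758, 0.019028639420866966), 1.3090986013412476)
[355 186   8   8  53] [358.5 189.6] [ 0.54347235 -0.13087896] ((0.543853759765625, -0.13095150887966156), (0.019112445414066315, 0.018995899707078934), 1.0525442361831665)
[320 188  17  14  53] [325.4 196.6] [ 0.52231246 -0.04163595] ((0.5214937329292297, -0.04192812740802765), (0.05413050577044487, 0.024185404181480408), 50.733863830566406)
[379 188   7  16  57] [382.1 195.2] [ 0.5298902  -0.19506621] ((0.5301501154899597, -0.19493430852890015), (0.00966798048466444, 0.04166107624769211), 78.29386138916016)
[240 186  10  10  63] [244.3 190.5] [0.5336793  0.18038294] ((0.5333936810493469, 0.180625781416893), (0.0222978163510561, 0.019532201811671257), 65.02864837646484)
[236 196   9   9  50] [239.9 199.8] [0.5078827  0.19125988] ((0.5076467990875244, 0.19161510467529297), (0.020901186391711235, 0.017053237184882164), 65.54853057861328)
dark
[325 173  21  24 240] [334.7 184.9] [ 0.5561364  -0.06677464] ((0.5568031072616577, -0.06704244762659073), (0.04865651577711105, 0.05913048982620239), 78.89891815185547)
[348 178  21  25 246] [357.8 190.4] [ 0.5427057  -0.13050474] ((0.5436220765113831, -0.1312611848115921), (0.04849346727132797, 0.059457678347826004), 78.44742584228516)
[371 184  22  24 229] [381.  195.8] [ 0.5294228  -0.19462316] ((0.5300377011299133, -0.19596360623836517), (0.04926085099577904, 0.05956433340907097), 78.4081039428711)
[226 176  38  40 442] [246.4 196.3] [0.5187987 0.1762229] ((0.5201114416122437, 0.1813538819551468), (0.0723423883318901, 0.09625138342380524), 65.439453125)
```

View pics/c1.png

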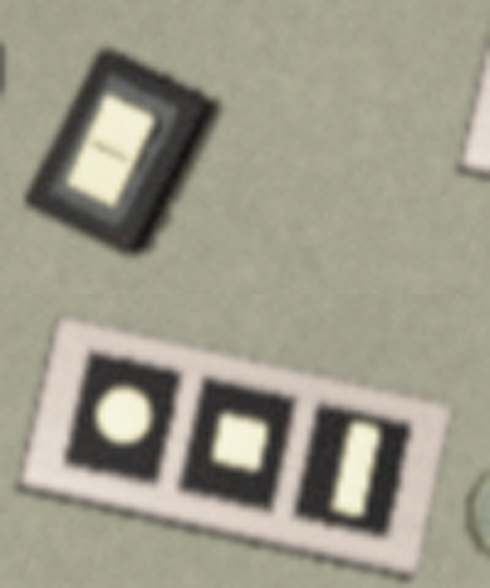

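View pics/c2.png

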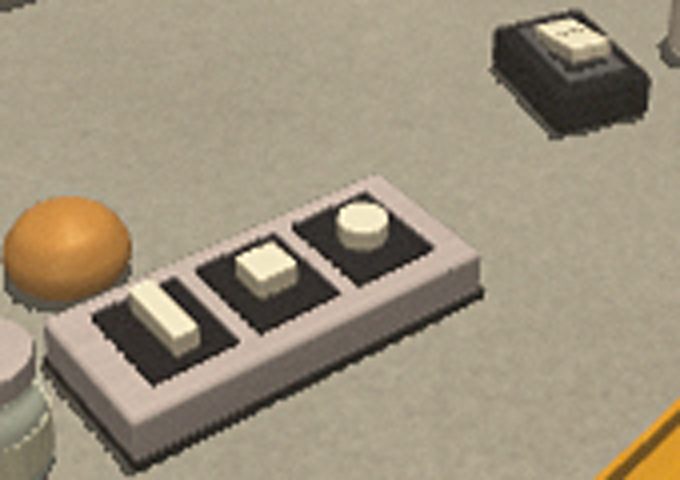

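Crops: the rocker top runs from about (103,100) to (115,195) in the c1 crop, with key order round, square, bar from left to right. The scene crop shows the rocker end at (590,50), the one further from the robot, standing higher. I'll check that by projecting the slab with each end raised in turn.

```bash
python3 - <<'E'
from workcell import *; from h import *
import cv2
c=camera("scene"); s=c["frame"]; ims=[]
ctr=np.array([.5208,.1858]); a=np.deg2rad(-23.8); ux=np.array([np.cos(a),np.sin(a)]); uy=np.array([-ux[1],ux[0]])
for t in (-.25,.25):
    im=cv2.resize(s[175:220,345:435],None,fx=8,fy=8,interpolation=cv2.INTER_CUBIC).copy()
    for sl in (1,-1):
        P=[]
        for i,j in ((28,15),(28,-15),(-28,-15),(-28,15)):
            x=i*np.cos(t)+6*sl*np.sin(t); z=40-i*np.sin(t)+6*sl*np.cos(t)
            u,v=proj(c,np.append(ctr+ux*x/1e3+uy*j/1e3,z/1e3)); P.append([(u+.5-345)*8,(v+.5-175)*8])
        cv2.polylines(im,[np.int32(P)],True,(255,0,0) if sl>0 else (0,0,255),1)
    ims.append(im[:280])
cv2.imwrite("pics/ov.png",np.vstack(ims)[:600,:,::-1])
p=ctr+ux*.022; print("press",p)
tcp=get_obs()["position"]
for n,q in (("rocker",[*p,.051]),("round",[.5565,-.066,.052]),("bar",[.530,-.195,.052])):
    print(n,np.array(q)+[0,0,.011]-tcp)
    for k in("top","scene"):
        print(k,proj(camera(k),q))
E
```

```text
press [0.54092911 0.176922  ]
rocker [ 0.3127711  -0.4047964  -0.17995583]
top (np.float64(245.2720773602336), np.float64(187.6857684436901))
scene (np.float64(376.8849500748053), np.float64(189.55024985663198))
round [ 0.32834199 -0.6477184  -0.17895583]
top (np.float64(334.67591069989345), np.float64(184.25071261801128))
scene (np.float64(320.3880919089333), np.float64(232.82178001529445))
bar [ 0.30184199 -0.7767184  -0.17895583]
top (np.float64(382.04705451745065), np.float64(195.20104574652973))
scene (np.float64(270.4755874090817), np.float64(255.30648157510237))
```

View pics/ov.png

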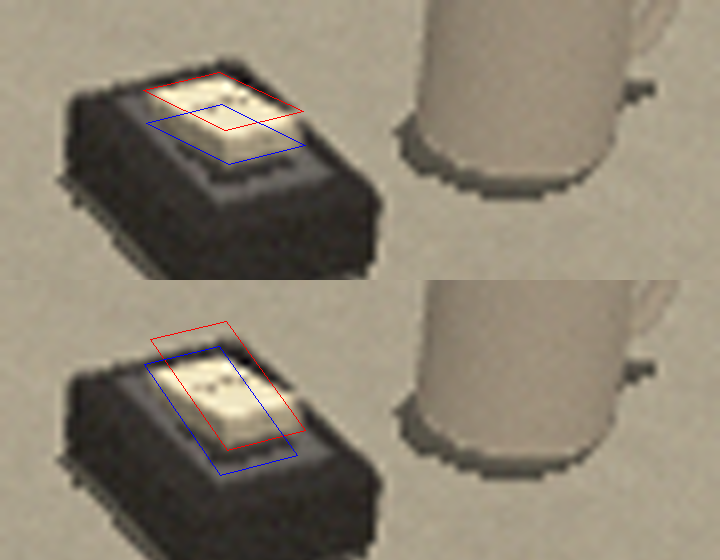

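The top overlay (far end raised) matches the image exactly. Shut the fingers and move above the raised end.

```bash
python3 -m inch '[{"slide":[0.313,-0.405,0],"yaw":0},{"slide":[0.313,-0.405,0],"yaw":0},{"slide":[0.313,-0.405,0],"yaw":0},{"slide":[0.313,-0.405,0],"yaw":0},{"slide":[0.313,-0.405,0],"yaw":0},{"slide":[0.313,-0.405,0],"yaw":0},{"slide":[0.313,-0.405,0],"yaw":0},{"slide":[0.313,-0.405,0],"yaw":0},{"slide":[0.313,-0.405,0],"yaw":0},{"slide":[0.313,-0.405,0],"yaw":0},{"slide":[0.313,-0.405,0],"yaw":0},{"slide":[0.313,-0.405,0],"yaw":0},{"slide":[0.313,-0.405,0],"yaw":0},{"slide":[0.313,-0.405,-0.04],"yaw":0},{"slide":[0.313,-0.405,-0.08],"yaw":0},{"slide":[0.313,-0.405,-0.12],"yaw":0},{"slide":[0.313,-0.405,-0.15],"yaw":0},{"slide":[0.313,-0.405,-0.15],"yaw":0},{"slide":[0.313,-0.405,-0.15],"yaw":0}]' 255; python3 - <<'E'
from workcell import *
import cv2
f=camera("scene")["frame"]; cv2.imwrite("pics/a1.png",cv2.resize(f[110:290,210:450],None,fx=3,fy=3)[:,:,::-1])
E
```

```text
clock: 2.13
position: [0.5405, 0.1767, 0.0919]
ee_rot: [0.186, 0.983, -0.001, -0.001]
ft_force: [-0.4, 0.1, 1.3]
grip_width: 0.002
grasp_force: 0.0
```

View pics/a1.png

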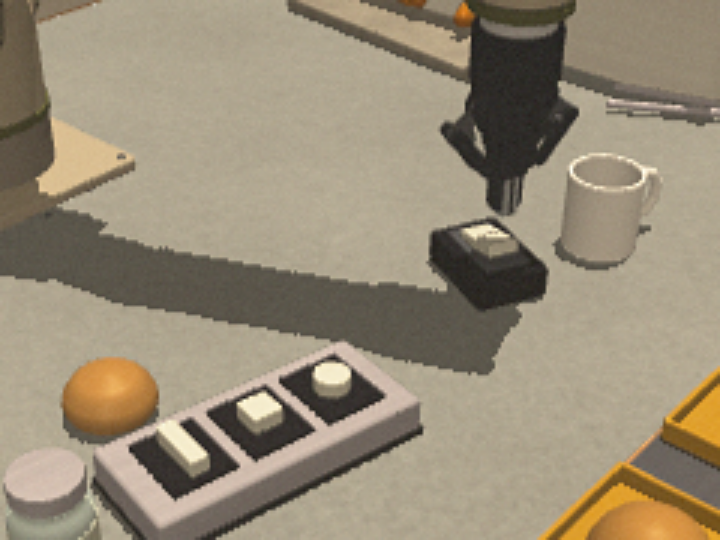

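The shut fingers at (505,210) are centred over the raised end, clear of the mug. Press down.

```bash
python3 -m inch '[{"slide":[0,0,-0.02],"yaw":0},{"slide":[0,0,-0.028],"yaw":0},{"slide":[0,0,-0.032],"yaw":0},{"slide":[0,0,-0.035],"yaw":0},{"slide":[0,0,-0.037],"yaw":0},{"slide":[0,0,-0.037],"yaw":0}]'; python3 -m inch '[{"slide":[0,0,-0.001],"yaw":0},{"slide":[0,0,-0.002],"yaw":0},{"slide":[0,0,-0.002],"yaw":0}]'
```

```text
clock: 2.68
position: [0.5423, 0.177, 0.0564]
ee_rot: [0.186, 0.983, 0.001, 0.001]
ft_force: [1.7, 0.2, 2.8]
grip_width: -0.002
grasp_force: 1.5
clock: 2.93
position: [0.5423, 0.1768, 0.0543]
ee_rot: [0.186, 0.983, 0.001, 0.001]
ft_force: [3.8, -0.8, 5.1]
grip_width: -0.004
grasp_force: 2.6
```

```bash
python3 -m inch '[{"slide":[0,0,-0.001],"yaw":0},{"slide":[0,0,-0.001],"yaw":0}]'; python3 -m inch '[{"slide":[0,0,-0.001],"yaw":0},{"slide":[0,0,-0.001],"yaw":0}]'
```

```text
clock: 3.1
position: [0.5425, 0.1768, 0.0533]
ee_rot: [0.186, 0.983, 0.001, 0.001]
ft_force: [4.5, -1.6, 6.1]
grip_width: 0.001
grasp_force: 3.4
clock: 3.27
position: [0.5426, 0.1769, 0.053]
ee_rot: [0.186, 0.983, 0.001, 0.001]
ft_force: [2.5, -2.7, 12.7]
grip_width: 0.004
grasp_force: 6.8
```

```bash
python3 -m inch '[{"slide":[0,0,-0.001],"yaw":0},{"slide":[0,0,-0.001],"yaw":0}]'; python3 -m inch '[{"slide":[0,0,0.02],"yaw":0},{"slide":[0,0,0.05],"yaw":0},{"slide":[-0.02,-0.03,0.05],"yaw":0},{"slide":[-0.1,0,0.09],"yaw":0},{"slide":[-0.14,0,0.09],"yaw":0},{"slide":[-0.14,0,0.09],"yaw":0}]';  python3 - <<'E'
from workcell import *; from h import *
import cv2
c=camera("scene"); s=c["frame"]; t=.25
ctr=np.array([.5208,.1858]); a=np.deg2rad(-23.8); ux=np.array([np.cos(a),np.sin(a)]); uy=np.array([-ux[1],ux[0]])
raw=cv2.resize(s[175:220,345:435],None,fx=8,fy=8,interpolation=cv2.INTER_CUBIC); im=raw.copy()
for sl in (1,-1):
    P=[]
    for i,j in ((28,15),(28,-15),(-28,-15),(-28,15)):
        x=i*np.cos(t)+6*sl*np.sin(t); z=40-i*np.sin(t)+6*sl*np.cos(t)
        u,v=proj(c,np.append(ctr+ux*x/1e3+uy*j/1e3,z/1e3)); P.append([(u+.5-345)*8,(v+.5-175)*8])
    cv2.polylines(im,[np.int32(P)],True,(255,0,0) if sl>0 else (0,0,255),1)
cv2.imwrite("pics/ov2.png",np.vstack([raw[:280],im[:280]])[:,:,::-1])
E
```

```text
clock: 3.43
position: [0.5427, 0.1769, 0.0528]
ee_rot: [0.186, 0.983, 0.001, 0.001]
ft_force: [-0.1, -3.2, 22.2]
grip_width: -0.001
grasp_force: 10.6
clock: 3.93
position: [0.4044, 0.1755, 0.1388]
ee_rot: [0.186, 0.983, -0.001, -0.001]
ft_force: [-0.2, 1.5, 0.6]
grip_width: 0.004
grasp_force: 0.0
```

View pics/ov2.png

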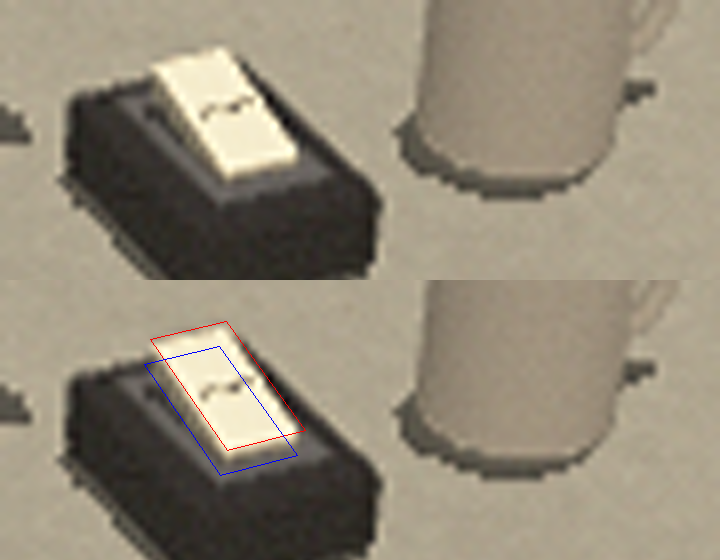

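The rocker is now over to on: it matches the +0.25 rad outline, and the near end at (260,165) is down. On to the round key.

```bash
python3 -m inch '[{"slide":[0.152,-0.2415,0],"yaw":0},{"slide":[0.152,-0.2415,0],"yaw":0},{"slide":[0.152,-0.2415,0],"yaw":0},{"slide":[0.152,-0.2415,0],"yaw":0},{"slide":[0.152,-0.2415,0],"yaw":0},{"slide":[0.152,-0.2415,0],"yaw":0},{"slide":[0.152,-0.2415,0],"yaw":0},{"slide":[0.152,-0.2415,0],"yaw":0},{"slide":[0.152,-0.2415,-0.03],"yaw":0},{"slide":[0.152,-0.2415,-0.06],"yaw":0},{"slide":[0.152,-0.2415,-0.06],"yaw":0},{"slide":[0.152,-0.2415,-0.06],"yaw":0}]'
```

```text
clock: 4.98
position: [0.5571, -0.0652, 0.0778]
ee_rot: [0.186, 0.983, -0.0, -0.002]
ft_force: [0.6, -0.6, 0.5]
grip_width: 0.002
grasp_force: 0.0
```

```bash
python3 -m inch '[{"slide":[0,0,-0.012],"yaw":0},{"slide":[0,0,-0.016],"yaw":0},{"slide":[0,0,-0.019],"yaw":0},{"slide":[0,0,-0.021],"yaw":0},{"slide":[0,0,-0.022],"yaw":0},{"slide":[0,0,-0.022],"yaw":0}]'; python3 -m inch '[{"slide":[0,0,-0.001],"yaw":0},{"slide":[0,0,-0.001],"yaw":0}]'; python3 -m inch '[{"slide":[0,0,-0.001],"yaw":0},{"slide":[0,0,-0.001],"yaw":0}]'
```

```text
clock: 5.48
position: [0.559, -0.0655, 0.0572]
ee_rot: [0.186, 0.983, 0.0, 0.0]
ft_force: [0.7, 0.6, 0.7]
grip_width: -0.0
grasp_force: 0.2
clock: 5.65
position: [0.5591, -0.0656, 0.0562]
ee_rot: [0.186, 0.983, 0.0, 0.0]
ft_force: [0.1, 2.0, 2.6]
grip_width: 0.001
grasp_force: 1.2
clock: 5.82
position: [0.559, -0.0656, 0.0552]
ee_rot: [0.186, 0.983, 0.0, 0.0]
ft_force: [0.2, 2.0, 2.4]
grip_width: 0.004
grasp_force: 1.7
```

```bash
python3 -m inch '[{"slide":[0,0,-0.001],"yaw":0},{"slide":[0,0,-0.001],"yaw":0}]'; python3 -m inch '[{"slide":[0,0,-0.001],"yaw":0},{"slide":[0,0,-0.001],"yaw":0}]';python3 -m inch '[{"slide":[0,0,-0.001],"yaw":0},{"slide":[0,0,-0.001],"yaw":0}]'
```

```text
clock: 5.98
position: [0.5591, -0.0656, 0.0549]
ee_rot: [0.186, 0.983, 0.0, 0.0]
ft_force: [-4.2, 1.7, 12.9]
grip_width: -0.001
grasp_force: 6.5
clock: 6.15
position: [0.5592, -0.0656, 0.0547]
ee_rot: [0.186, 0.983, 0.001, 0.0]
ft_force: [-8.4, 2.7, 23.1]
grip_width: 0.002
grasp_force: 11.3
clock: 6.32
position: [0.5593, -0.0656, 0.0544]
ee_rot: [0.186, 0.983, 0.001, 0.0]
ft_force: [-12.4, 4.0, 31.8]
grip_width: -0.003
grasp_force: 16.1
```

The round key is hard against its stop at TCP height 0.0547, i.e. home. Next the bar key, crossing high over the square key.

```bash
python3 -m inch '[{"slide":[0,0,0.03],"yaw":0},{"slide":[0,0,0.05],"yaw":0},{"slide":[0,0,0.05],"yaw":0},{"slide":[-0.028,-0.1295,0.05],"yaw":0},{"slide":[-0.028,-0.1295,0.05],"yaw":0},{"slide":[-0.028,-0.1295,0.05],"yaw":0},{"slide":[-0.028,-0.1295,0.05],"yaw":0},{"slide":[-0.028,-0.1295,0.05],"yaw":0},{"slide":[-0.028,-0.1295,0.027],"yaw":0},{"slide":[-0.028,-0.1295,0.027],"yaw":0},{"slide":[-0.028,-0.1295,0.027],"yaw":0}]'; python3 - <<'E'
from workcell import *
import cv2
f=camera("scene")["frame"]; cv2.imwrite("pics/a2.png",cv2.resize(f[150:320,200:400],None,fx=3.5,fy=3.5)[:,:,::-1])
E
```

```text
clock: 7.23
position: [0.5299, -0.194, 0.0777]
ee_rot: [0.185, 0.983, 0.0, -0.002]
ft_force: [0.9, 0.3, 1.3]
grip_width: 0.002
grasp_force: 0.0
```

View pics/a2.png

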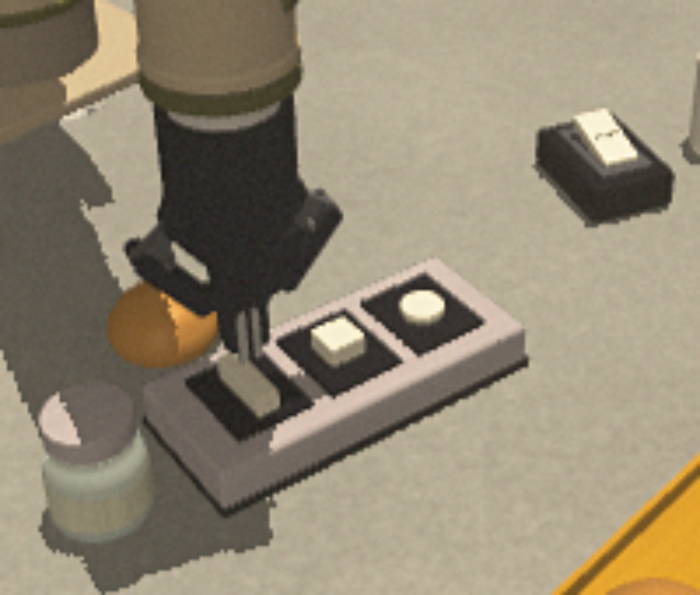

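The round key at (420,308) is down, the square key at (337,340) is up, and the fingers at (250,360) are over the bar key. Jar and bun are clear, so I'll press.

```bash
python3 -m inch '[{"slide":[0,0,-0.012],"yaw":0},{"slide":[0,0,-0.016],"yaw":0},{"slide":[0,0,-0.019],"yaw":0},{"slide":[0,0,-0.021],"yaw":0},{"slide":[0,0,-0.023],"yaw":0},{"slide":[0,0,-0.024],"yaw":0},{"slide":[0,0,-0.024],"yaw":0}]'; python3 -m inch '[{"slide":[0,0,-0.001],"yaw":0},{"slide":[0,0,-0.001],"yaw":0}]'; python3 -m inch '[{"slide":[0,0,-0.001],"yaw":0},{"slide":[0,0,-0.001],"yaw":0}]'
```

```text
clock: 7.87
position: [0.5309, -0.195, 0.0551]
ee_rot: [0.186, 0.983, 0.0, 0.0]
ft_force: [-0.3, 1.4, 2.5]
grip_width: -0.001
grasp_force: 1.1
clock: 8.03
position: [0.531, -0.195, 0.0549]
ee_rot: [0.186, 0.983, 0.0, 0.0]
ft_force: [-3.3, 3.9, 12.9]
grip_width: -0.002
grasp_force: 6.4
clock: 8.2
position: [0.5311, -0.1951, 0.0547]
ee_rot: [0.186, 0.983, 0.001, 0.0]
ft_force: [-8.1, 6.2, 23.3]
grip_width: 0.001
grasp_force: 11.2
```

Home. Retract and check.

```bash
python3 -m inch '[{"slide":[0,0,0],"yaw":0},{"slide":[0,0,0.03],"yaw":0},{"slide":[0,0,0.07],"yaw":0},{"slide":[0,0,0.11],"yaw":0},{"slide":[0,0.0,0.15],"yaw":0},{"slide":[-0.04,0.0,0.16],"yaw":0},{"slide":[-0.08,0.0,0.16],"yaw":0},{"slide":[-0.08,0.0,0.16],"yaw":0},{"slide":[-0.08,0.0,0.16],"yaw":0}]'; python3 - <<'E'
from workcell import *
import cv2
f=camera("scene")["frame"]; cv2.imwrite("pics/a3.png",cv2.resize(f[150:320,200:440],None,fx=3.2,fy=3.2)[:,:,::-1])
E
```

```text
clock: 8.95
position: [0.4491, -0.1957, 0.2132]
ee_rot: [0.187, 0.982, 0.001, 0.001]
ft_force: [1.1, -0.7, 0.4]
grip_width: -0.004
grasp_force: 0.0
```

View pics/a3.png

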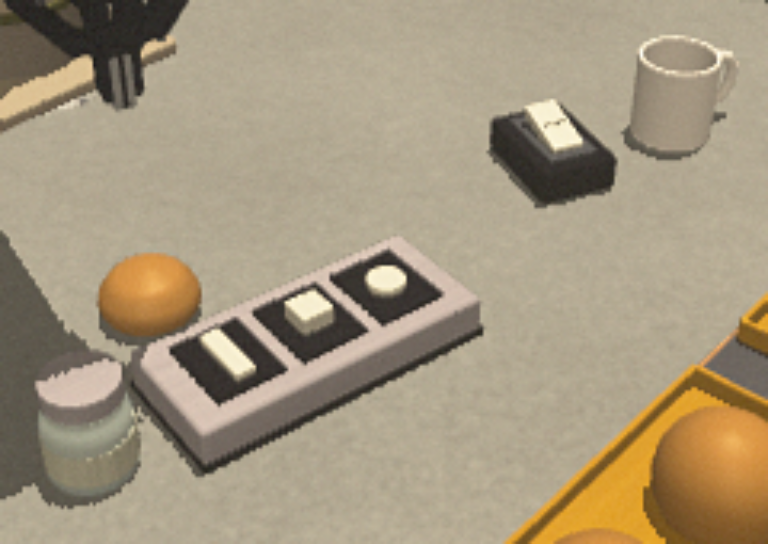

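The bar key (228,353) and round key (386,280) are down, the square key (309,310) is up and the rocker (553,125) is on. Jar, mug and bun are undisturbed.

```bash
python3 -c "
from workcell import *
print(hand_in())"
```

```text
the job is handed in; nothing more can be done
None
```

The job is handed in, about 9 s in on the robot's clock: mains on, then round key home, then bar key home, with the square key still up and the jar, mug and bun undisturbed in the last picture; the hand-in returned no verdict.

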